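# Square up the boxes on the antechamber tray with a straightedge

### The job

Take the straightedge from the white board and, with its long working edge, slide the four sample boxes across the tray up against the stop bar so that they stand in one straight, square row. Press the whole row home at once, gently but firmly (about 15 N on the row in all), and hold it for a second so that every box is squeezed between the edge and the bar - they hold fragile coated glass, and the bar is clamped somewhere new each time, so feel for it and never shove - then lay the straightedge flat on the white board again. Do not touch the boxes with the gripper, do not bear down hard on the tray with the straightedge, and leave the other things on the bench where they are.

Things in the scene. Friction and masses are not known exactly. Their poses are not given: they have to be found in the camera images.
- tray: Metal transfer tray fixed on locked runners, 318 mm wide (y), 256 mm deep (x), open at the front (-x, nearer the robot). Origin on the bench; +x points from the front to the stop bar. Flat floor 20 mm above the origin, from x = -125 mm to a far lip at +128 mm, and 156 mm to either side; lips 16 mm high. Its stop bar stands between the boxes and the far lip.
- guides: Two fixed guide strips, 52 x 16 x 4 mm, on the tray floor along its sides at y = +-147 mm; origin at tray x = 0, floor level, axes as the tray's. They carry the stop bar: rigid steel bar across the tray (306 mm, top 20 mm over the floor), square to it, clamped fast, its near face anywhere from x = 82 to 107 mm. Its setting is NOT measured: feel for it. Pressed boxes rest with their centres 20 mm before it.
- case1: Sample box 1 of 4, counted from the +y end of the tray: rigid flat box, grey base, white lid, 40 mm (x, across the row) x 48 mm (y, along it) x 24 mm high, 70 to 140 g, loose on the tray floor 15 to 80 mm short of the stop bar and askew by up to 16 degrees. Origin at the centre of its underside; x towards the bar when square. Slides with about 0.5 to 1.5 N.
- case2: Sample box 2 of 4, next in the row: rigid flat box, grey base, white lid, 40 mm (x, across the row) x 48 mm (y, along it) x 24 mm high, 70 to 140 g, loose on the tray floor 15 to 80 mm short of the stop bar and askew by up to 16 degrees. Origin at the centre of its underside; x towards the bar when square. Slides with about 0.5 to 1.5 N.
- case3: Sample box 3 of 4, next in the row: rigid flat box, grey base, white lid, 40 mm (x, across the row) x 48 mm (y, along it) x 24 mm high, 70 to 140 g, loose on the tray floor 15 to 80 mm short of the stop bar and askew by up to 16 degrees. Origin at the centre of its underside; x towards the bar when square. Slides with about 0.5 to 1.5 N.
- case4: Sample box 4 of 4, next in the row: rigid flat box, grey base, white lid, 40 mm (x, across the row) x 48 mm (y, along it) x 24 mm high, 70 to 140 g, loose on the tray floor 15 to 80 mm short of the stop bar and askew by up to 16 degrees. Origin at the centre of its underside; x towards the bar when square. Slides with about 0.5 to 1.5 N.
- ruler_grip (a point): Straightedge: rigid metal T-bar, 300 g, 260 mm long (its y), lying lengthwise on the board. Foot 60 mm wide, 6 mm thick; on it, along the whole length, an upright grip rib 10 mm thick (x), its top 36 mm above the underside. This point: mid-length, mid-rib, 18 mm above the underside. From here the foot reaches 42 mm to its +x edge (graduated, the working edge), 18 mm to its -x edge.
- ruler: The same straightedge taken as a solid; origin at its underside right below that point, same axes. With the +x edge in front, fingers on the rib stay clear of the boxes.
- board: White board fixed on the bench beside the tray (on either side), 360 mm (x) x 170 mm (y) x 10 mm thick. Origin at the centre of its underside; its top is 10 mm above.
- jar: Bystander: squat amber glass jar with black lid, 56 mm wide, 72 mm high, beyond the tray. Origin under its centre.
- flange: Bystander: round steel blank flange, 55 mm wide, 13 mm high, to the left. Origin under its centre.
- oring: Bystander: black sealing ring, 53 mm wide, 9 mm high, to the left. Origin under its centre.
- dish: Bystander: small open steel dish, 72 mm wide, 30 mm high, to the right. Origin under its centre.
Not all that is in view belongs to the job. Leave any green or orange look-alike of the case2 alone.

How it is judged:
On the way, in this order (a step that is already met when the one before it is completed fails the run):
1. the straightedge has been lifted off the white board (z of ruler_grip in the frame of board above 0.05 m and contact force between the fingers and ruler above 2 N), for 0.2 s.
2. the straightedge presses the whole row at once: every box bears on the stop bar with more than 0.4 N while the edge bears on every box with more than 0.4 N, for 0.3 s (contact force between each of case1, case2, case3, case4 and guides above 0.4 N and contact force between each of case1, case2, case3, case4 and ruler above 0.4 N), for 0.3 s.
At the end, for the whole second after the job is handed in: All four boxes lie flat, up at the stop bar (58 mm or more ahead of the tray's origin), neighbours level within 2.5 mm, square to the tray within 2 degrees; the straightedge lies flat, foot down, on the white board, its middle within 80 mm along and 60 mm across of its centre; all at rest (x of each of case1, case2, case3, case4 in the frame of tray above 0.058 m and angle between the x axis of each of case1, case2, case3, case4 and the x axis of tray, either way round below 0.035 rad and angle between each of case1, case2, case3, case4, ruler_grip's own z axis and vertical below 0.05 rad and z of each of case1, case2, case3, case4 in the frame of tray below 0.024 m and linear speed of each of case1, case2, case3, case4, ruler below 0.01 m/s and x of case2 in the frame of case1 between -0.0025 and 0.0025 m and x of case3 in the frame of case2 between -0.0025 and 0.0025 m and x of case4 in the frame of case3 between -0.0025 and 0.0025 m and x of ruler_grip in the frame of board between -0.08 and 0.08 m and y of ruler_grip in the frame of board between -0.06 and 0.06 m and z of ruler_grip in the frame of board between 0.025 and 0.031 m); the robot touches nothing.
It fails at once if a box is pressed by the straightedge or against the stop bar with more than 7 N (contact force between any of case1, case2, case3, case4 and ruler above 7 N or contact force between any of case1, case2, case3, case4 and guides above 7 N).
It fails at once if the gripper or arm touches a box (over 0.5 N) (contact force between any of the fingers, the arm and case1 above 0.5 N or contact force between any of the fingers, the arm and case2 above 0.5 N or contact force between any of the fingers, the arm and case3 above 0.5 N or contact force between any of the fingers, the arm and case4 above 0.5 N).
It fails at once if a box tips by more than 20 degrees (angle between any of case1, case2, case3, case4's own z axis and vertical above 0.35 rad).
It fails at once if the straightedge is pressed on the tray with more than 20 N (contact force between ruler and tray above 20 N).
It fails at once if a jar, flange, ring or dish standing by is moved by more than 15 mm (distance of any of jar, flange, oring, dish from where it was at the start of the episode above 0.015 m).
It also fails if it takes over 67 s, if anything falls off the work surface, if the arm or the gripper's body presses on something with over 40 N, if the wrist force passes 120 N, or if a joint passes its speed limit or range.

### The arm

A 6-joint arm with a two-finger parallel gripper is mounted at the origin on the work surface. World frame = base frame: x ahead of the robot, y to its left, z up, the work surface at z = 0. Lengths are in m, angles in rad, forces in N, time in s.
With the tool pointing down it reaches from about 0.35 to 0.85 m from the base axis. Payload 8.1 kg.
Tool frame: the origin (TCP) lies at the very end of the fingers, on their centre line; the grasp point (between the pads) lies 19 mm behind it; z points along the fingers, y is the direction in which the jaws open and shut (so a half turn about z gives the same grasp; the last joint's range is limited). The gripper opens to 93 mm and grips with 3 to 60 N. Pads are 15 mm wide; open, the fingers measure 128 mm over their backs; the gripper's body (75 mm by 188 mm) begins 65 mm behind the grasp point.
Start: joints at [-1.35, 0.13, 1.488, -0, 1.523, -0.085], TCP at [0.181, -0.572, 0.219] pointing down, gripper open.
Joint ranges: [-2.96, 2.96], [-0.89, 2.26], [0.02, 2.5], [-1.34, 4.48], [0, 2.73], [-2.66, 2.66]. Speed limits (rad/s): [2.39, 2.39, 2.79, 3.14, 3.14, 3.14].

### API

Orientations are given as a rotation vector (axis times angle).
In Python, from plant import robot gives the robot as it stands.
- The arm moves only by the tool jog_arm, never from a script. Its argument "commands" is a list of rows, each a list of 3 entries, a list of its own where there are three numbers: the shift along the world's x, y, z scaled (see below), then the turn, a rotation vector about the world's x, y, z scaled (see below), then the closure, from -1 (fully open) to 1 (shut), so that 0 is half open. In form: [[[tx, ty, tz], [ax, ay, az], hand], ...]. A call has 1 to 10 rows; each row is the pose to reach, as a shift and turn from the pose measured when the call began, turning the shorter way round; what a row does not reach only later rows make up. The controller multiplies each number of a shift by 0.6 m and each number of a turn by 2 pi rad. A row lasts 1/8 s, in which the tool goes at most 62.5 mm and 10.7 degrees, less where a joint would pass 70% of its speed; a pose out of reach is approached as far as the arm can. A call with a number of a shift or a turn outside -1 to 1 is refused whole. A call with a gripper value outside its range is refused whole. The fingers move at their own pace and stop on an object; "newtons" is the grip in N (left out, the last holds). Time passes only in rows, so rows that repeat a pose let the fingers close. It gives the time, the measured TCP pose, the force and the opening at its end, in the units of the state.
- robot.read_state(): the state, without advancing time (a new reading comes with each control period).
- robot.read_camera(name): name is "side" or "top" or "wrist"; returns a dict with "pixels" (384x512x3 uint8, red, green, blue), "fovy" (degrees; the focal length in pixels is half the picture's height over the tangent of half this angle, whatever the lens; pixels are square), "cx", "cy" (the principal point, pixels), "rvec" (rotation vector, rad) and "tvec" (3), from world to camera coordinates, as OpenCV has them; the wrist camera has in their place "tool_from_camera" (4x4, takes a point from camera to tool coordinates, whose origin is the TCP and whose axes are the flange's). Camera axes: x right, y down, z forward; pixel columns grow to the right and rows downward; lengths in m; the calibration is good to about 2 mm. A picture is of the moment at which its call begins: read the wrist's pose just before it. There is no depth.
- robot.close_job(): hands the job in, once; it reports no verdict.
Trained networks look in the newest picture that a camera, given by its name, has taken for a name from the list of things; names that differ only in an ending like _2 or _b are one class to them, and where a whole thing is asked for, a point or a joint stands for the part that bears it (a point fixed in the world has none). Each returns a list of dicts, best first, with "p" (0 to 1); they miss things now and then, are a little off and sometimes report something else, mostly with a low value. They report only what shows in the picture. A call takes as long as a camera call. They do not tell look-alikes from the thing itself.
- robot.trace(camera, name): "pixels" (384x512 bool, what is visible of it) and "uv" ([column, row] in pixels, amid what is visible of it).
The state is a dict: "t": time; "q": joint angles; "dq": joint speeds; "joint_torque": joint torques, N m; "tool_pos": TCP position; "orientation": TCP orientation; "force": force on the tool from outside, world axes, zero at the start; "wrist_torque": the same for the moment, N m; "opening": finger opening in m.
Only numpy, scipy, OpenCV 4.12 (cv2) and the standard library are available. Lean on these libraries where they do the work, as an engineer would, in place of code of your own. Each camera call takes 0.05 s, during which the arm holds its last target.

## Working session

There is one attempt and no reset: what is moved stays moved. The work goes in short steps, Python scripts to look and compute and a tool call to move; the robot and the scene stay as the last step left them, time stands still between calls to the robot, and variables do not carry over. Pictures are saved under pics/ and viewed, and the job is handed in when it is done.

Besides the shell and the picture viewer there is one more tool, called after "Request:" as a command line: name --argument value ..., lists and objects as JSON in quotes. jog_arm: Moves the arm, as the interface text tells. Shifts and turns lie within -1 to 1; 1 stands for 0.6 m of shift or 2 pi rad of turn. Its arguments: {"type":"object","properties":{"commands":{"type":"array"},"newtons":{"type":"number"}},"required":["commands"]}

```bash
ls; mkdir -p pics; cat > h.py <<'E'
import numpy as np,cv2
from plant import robot
def save(c,n):
    r=robot.read_camera(c); cv2.imwrite('pics/'+n,r['pixels'][:,:,::-1]); return r
def K(r):
    f=192/np.tan(np.radians(r['fovy'])/2); return np.array([[f,0,r['cx']],[0,f,r['cy']],[0,0,1]])
def ray(r,uv,z):
    R=cv2.Rodrigues(np.array(r['rvec'],float))[0];t=np.array(r['tvec'],float)
    d=R.T@np.linalg.inv(K(r))@np.array([uv[0],uv[1],1.]);c=-R.T@t
    return c+d*(z-c[2])/d[2]
def proj(r,P):
    return cv2.projectPoints(np.array(P,float).reshape(-1,3),np.array(r['rvec'],float),np.array(r['tvec'],float),K(r),None)[0].reshape(-1,2)
E
python3 - <<'E'
from h import *
r=save('top','top0.png'); 
print({k:v for k,v in r.items() if k!='pixels'})
for n in ['tray','guides','case1','ruler','ruler_grip','board']:
    for d in robot.trace('top',n):
        print(n,d['p'],d['uv'],d['pixels'].sum())
r=save('side','side0.png')
print({k:v for k,v in r.items() if k!='pixels'})
print(robot.read_state())
E
```

```text
pics
{'fovy': 46.05039105536376, 'cx': 258.522363609087, 'cy': 195.09234647346142, 'rvec': array([ 2.14492428, -2.10758439,  0.1968513 ]), 'tvec': array([-0.0044424 ,  0.64157479,  1.18808762])}
tray 0.82 [318.4, 244.8] 9743
guides 0.87 [322.1, 209.9] 594
case1 0.85 [311.7, 229.7] 243
case1 0.71 [288.2, 232.5] 302
case1 0.66 [384.8, 169.7] 286
case1 0.61 [324.6, 135.9] 267
case1 0.6 [306.0, 158.3] 252
case1 0.58 [336.2, 163.2] 275
case1 0.52 [351.1, 232.5] 279
case1 0.51 [331.1, 230.4] 271
ruler 0.81 [187.4, 228.8] 2054
ruler_grip 0.59 [183.9, 233.2] 1956
ruler_grip 0.33 [312.0, 230.3] 261
board 0.56 [197.6, 253.8] 5763
{'fovy': 54.68676904585982, 'cx': 257.40783970280734, 'cy': 192.31045259740267, 'rvec': array([ 0.28485409, -2.75117285,  1.28627476]), 'tvec': array([0.62735991, 0.12653175, 1.02397702])}
{'t': 0.4, 'q': array([-1.35037328e+00,  1.30513285e-01,  1.48833389e+00, -1.95413232e-06,
        1.52304872e+00, -8.54117730e-02]), 'dq': array([ 0.00115516, -0.00078536, -0.0030364 ,  0.0011815 , -0.00051238,
       -0.00035452]), 'joint_torque': array([-1.26111605e-03, -5.58979797e+01, -4.91327047e+01,  7.67445448e-02,
        2.64843763e-02, -4.04848413e-05]), 'tool_pos': array([ 0.1806483 , -0.57206758,  0.2184939 ]), 'orientation': array([-3.10463418e+00, -4.78488199e-01,  3.51856843e-05]), 'force': array([ 0.14613312, -0.47456607, -0.69544117]), 'wrist_torque': array([-0.00865793,  0.00904221,  0.0082808 ]), 'opening': 0.09279540887187905}
```

```bash
python3 -c "
import cv2
a=cv2.imread('pics/top0.png')
cv2.imwrite('pics/top0c.png',cv2.resize(a[110:350,140:420],None,fx=2.8,fy=2.5,interpolation=2)[:600])"
```

```text
(no output)
```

View pics/top0.png

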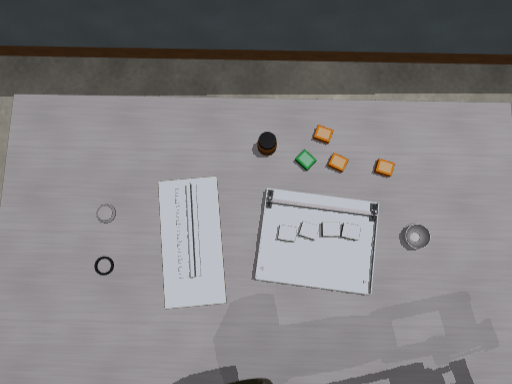

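View pics/side0.png

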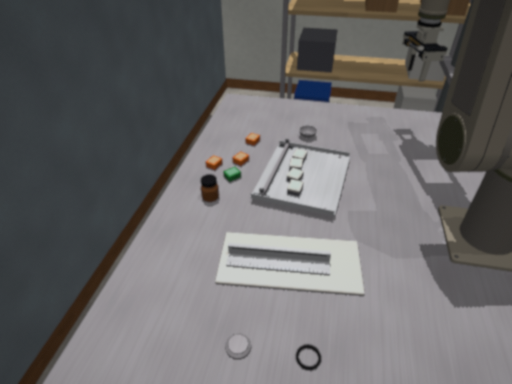

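View pics/top0c.png

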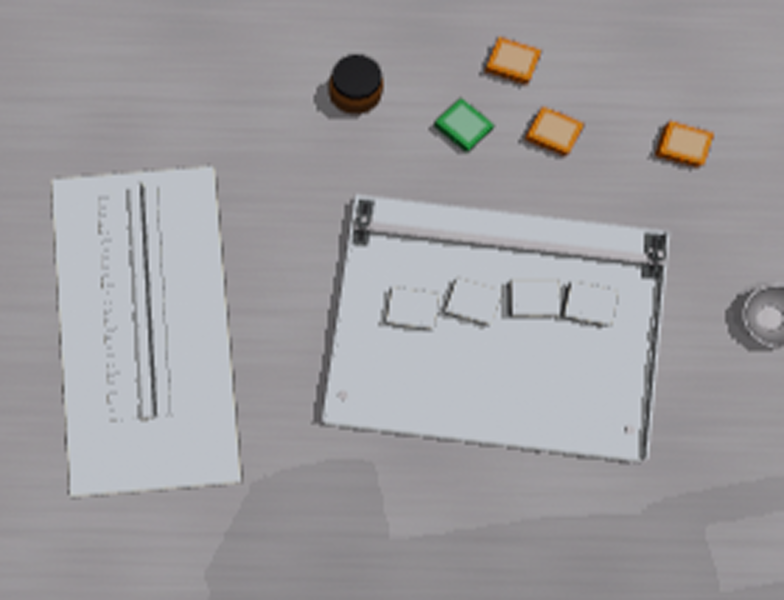

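The top view shows the board at left (~190,243) with the straightedge's graduated edge on its left (+y). The tray is at ~(318,245) and four white boxes sit at (288,232), (310,230), (331,230) and (351,232). The look-alikes are green (306,160) and orange (324,134), (338,162), (385,168); these are off the tray, so I'm ignoring them. The straightedge (187,229) is the only T-bar in view.

```bash
python3 - <<'E'
from h import *
r=robot.read_camera('top')
def rect(n,z,k=0):
    d=robot.trace('top',n)[k]; c=cv2.findContours(d['pixels'].astype('uint8'),0,2)[0]; c=max(c,key=cv2.contourArea)
    P=np.array([ray(r,p[0],z)[:2] for p in c]).astype('float32')
    b=cv2.minAreaRect(P*1000); print(n,d['p'],np.round(b[0],1),np.round(b[1],1),round(b[2],2)); return b
rect('tray',.03);rect('board',.01);rect('ruler',.016);rect('ruler_grip',.016);rect('guides',.04)
for d in robot.trace('top','case1'):
    print(ray(r,d['uv'],.044).round(4))
for n in ['jar','flange','oring','dish']:
    for d in robot.trace('top',n)[:1]: print(n,ray(r,d['uv'],.02).round(3))
# board colour contour
a=r['pixels'];
w=robot.read_camera('wrist');print(w['tool_from_camera'],w['fovy'],w['cx'],w['cy'])
E
```

```text
tray 0.77 [ 521.  -159.6] [323.9 267.7] 82.82
board 0.94 [516.5 193.3] [358.7 173.4] 6.54
ruler 0.66 [549.4 205.9] [263.5  60.6] 5.55
ruler_grip 0.88 [547.5 205.6] [267.7  61.1] 5.47
guides 0.56 [ 619.8 -169.8] [311.6  49.4] 83.74
[ 0.5472 -0.2383  0.044 ]
[ 0.7464 -0.1238  0.044 ]
[ 0.539  -0.0698  0.044 ]
[ 0.7354 -0.2118  0.044 ]
[ 0.5558 -0.1411  0.044 ]
[ 0.7287 -0.3404  0.044 ]
[ 0.8219 -0.1797  0.044 ]
[ 0.552  -0.1968  0.044 ]
jar [ 0.795 -0.018  0.02 ]
flange [0.589 0.432 0.02 ]
oring [0.438 0.422 0.02 ]
dish [ 0.541 -0.44   0.02 ]
[[ 7.85357350e-04 -9.68196916e-01 -2.50188159e-01  6.76251156e-02]
 [ 9.99999690e-01  7.44634276e-04  2.57424239e-04  1.96787068e-04]
 [-6.29386752e-05 -2.50188284e-01  9.68197200e-01 -1.65695512e-01]
 [ 0.00000000e+00  0.00000000e+00  0.00000000e+00  1.00000000e+00]] 71.79438068282676 256.5397294343014 193.0152124880941
```

Request:
jog_arm --commands '[[[0.4,0.65,0],[0,0,0.25],-1],[[0.4,0.65,0],[0,0,0.25],-1],[[0.4,0.65,0],[0,0,0.25],-1],[[0.4,0.65,0],[0,0,0.25],-1],[[0.4,0.65,0],[0,0,0.25],-1],[[0.4,0.65,0],[0,0,0.25],-1],[[0.4,0.65,0],[0,0,0.25],-1],[[0.4,0.65,0],[0,0,0.25],-1],[[0.4,0.65,0],[0,0,0.25],-1],[[0.4,0.65,0],[0,0,0.25],-1]]'

```text
t: 2.25
tool_pos: [0.4208, -0.1818, 0.2188]
orientation: [1.857, 2.534, -0.0]
force: [-0.3, -0.5, 0.3]
opening: 0.0926
```

```bash
cat >> h.py <<'E'
from scipy.spatial.transform import Rotation as Ro
def wcam(n=None):
    s=robot.read_state(); w=robot.read_camera('wrist')
    if n: cv2.imwrite('pics/'+n,w['pixels'][:,:,::-1])
    T=np.eye(4);T[:3,:3]=Ro.from_rotvec(s['orientation']).as_matrix();T[:3,3]=s['tool_pos']
    M=np.linalg.inv(T@np.array(w['tool_from_camera']))
    w['rvec']=cv2.Rodrigues(M[:3,:3])[0].ravel();w['tvec']=M[:3,3];w['s']=s
    return w
def st():
    s=robot.read_state();R=Ro.from_rotvec(s['orientation']).as_matrix()
    print('t',round(s['t'],2),'p',s['tool_pos'].round(4),'yaw_y',round(np.degrees(np.arctan2(R[1,1],R[0,1])),2),'z',R[:,2].round(4),'F',s['force'].round(2),'M',s['wrist_torque'].round(3),'op',round(s['opening'],4));return s
E
python3 -c "
from h import *
s=st();p=s['tool_pos'];print((np.array([.5496,.1938,.16])-p)/.6)"
```

```text
t 2.25 p [ 0.4208 -0.1818  0.2188] yaw_y 17.54 z [ 2.e-04 -2.e-04 -1.e+00] F [-0.3  -0.46  0.26] M [-0.041 -0.146  0.005] op 0.0926
[ 0.21462251  0.62605448 -0.09792703]
```

Request:
jog_arm --commands '[[[0.215,0.626,-0.1],[0,0,0.2167],-1],[[0.215,0.626,-0.1],[0,0,0.2167],-1],[[0.215,0.626,-0.1],[0,0,0.2167],-1],[[0.215,0.626,-0.1],[0,0,0.2167],-1],[[0.215,0.626,-0.1],[0,0,0.2167],-1],[[0.215,0.626,-0.1],[0,0,0.2167],-1],[[0.215,0.626,-0.1],[0,0,0.2167],-1],[[0.215,0.626,-0.1],[0,0,0.2167],-1],[[0.215,0.626,-0.1],[0,0,0.2167],-1]]'

```text
t: 3.38
tool_pos: [0.5499, 0.1936, 0.1584]
orientation: [0.149, -3.138, 0.0]
force: [0.4, -0.7, -0.4]
opening: 0.093
```

```bash
python3 -c "
from h import *
w=wcam('w1.png');st()
for d in robot.trace('wrist','ruler')[:2]:
    print(d['p'],d['uv'],d['pixels'].sum())
    a=w['pixels'].copy();a[d['pixels']]=a[d['pixels']]//2+[120,0,0];cv2.imwrite('pics/w1m.png',a[:,:,::-1]);break
"
```

```text
t 3.42 p [0.5499 0.1933 0.1586] yaw_y 95.37 z [ 0. -0. -1.] F [ 0.1  -0.18  0.11] M [ 0.039 -0.128  0.001] op 0.0928
0.67 [265.2, 156.1] 10261
```

View pics/w1.png

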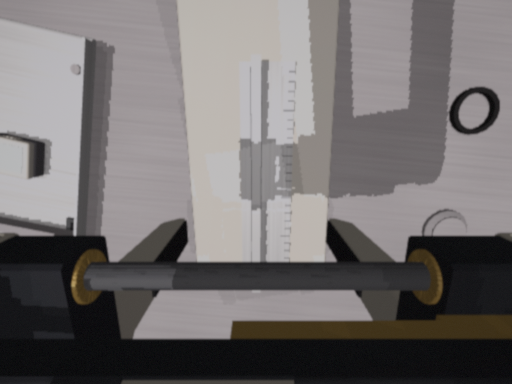

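View pics/w1m.png

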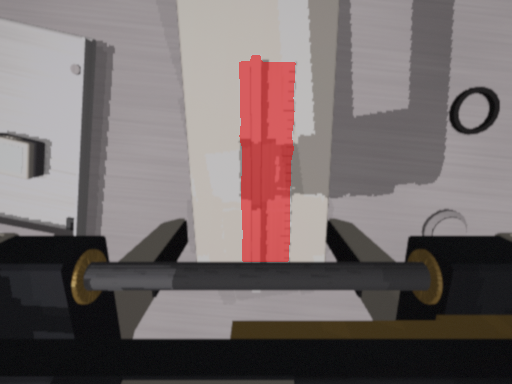

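The wrist image shows the straightedge centred: rib at col ~256, foot cols 240–296, robot-side end at row ~60. The graduated edge is on the right (+y).

```bash
python3 -c "
from h import *
w=wcam()
a=w['pixels'][45:280,215:315];cv2.imwrite('pics/w2c.png',cv2.resize(a,None,fx=4,fy=2.5,interpolation=2)[:,:,::-1])
d=robot.trace('wrist','ruler')[0]['pixels']
L=[];Rr=[]
for v in range(75,255,5):
    c=np.where(d[v])[0]; L.append(ray(w,(c[0],v),.016)[:2]);Rr.append(ray(w,(c[-1]+1,v),.016)[:2])
for X in (np.array(L),np.array(Rr)):
    k=np.polyfit(X[:,0],X[:,1],1);print('slope deg',np.degrees(np.arctan(k[0])),'y at .55',np.polyval(k,.55),X[:,0].min(),X[:,0].max())
for uv,z in [((256,55),.046),((240,62),.016),((296,62),.016)]: print(ray(w,uv,z))
"
```

```text
slope deg 5.51614005573035 y at .55 0.1743399599789432 0.43028130800379033 0.6353635167282126
slope deg 5.378123392630262 y at .55 0.23497268803663984 0.4245989904926699 0.6298524572627053
[0.41600844 0.17946237 0.046     ]
[0.4174952  0.16242831 0.016     ]
[0.41187676 0.22180279 0.016     ]
```

View pics/w2c.png

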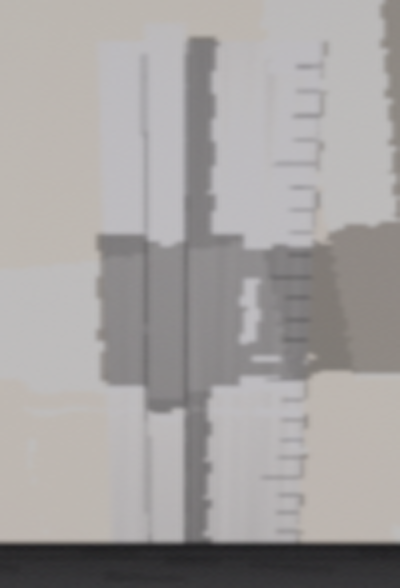

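Request:
jog_arm --commands '[[[-0.0065,-0.0018,-0.1],[0,0,0],-1],[[-0.0065,-0.0018,-0.18],[0,0,0],-1],[[-0.0065,-0.0018,-0.22],[0,0,0],-1],[[-0.0065,-0.0018,-0.233],[0,0,0],-1],[[-0.0065,-0.0018,-0.233],[0,0,0],-1],[[-0.0065,-0.0018,-0.233],[0,0,0],-1]]'

```text
t: 4.32
tool_pos: [0.5475, 0.1923, 0.021]
orientation: [-0.147, 3.135, 0.001]
force: [0.4, 0.5, 0.2]
opening: 0.0928
```

```bash
python3 -c "
from h import *
st()"
```

```text
t 4.33 p [0.5475 0.1923 0.021 ] yaw_y 95.38 z [ 3.3e-03  9.0e-04 -1.0e+00] F [0.36 0.52 0.16] M [ 0.026 -0.186 -0.052] op 0.0928
```

Request:
jog_arm --commands '[[[-0.002,0,-0.003],[0,0,0],1],[[-0.002,0,-0.003],[0,0,0],1],[[-0.002,0,-0.003],[0,0,0],1],[[-0.002,0,-0.003],[0,0,0],1],[[-0.002,0,-0.003],[0,0,0],1],[[-0.002,0,-0.003],[0,0,0],1],[[-0.002,0,-0.003],[0,0,0],1]]' --newtons 50

```text
t: 5.2
tool_pos: [0.5463, 0.1923, 0.0192]
orientation: [-0.147, 3.135, 0.001]
force: [0.3, -0.8, 0.2]
opening: 0.0274
```

```bash
python3 -c "
from h import *
st()"
```

```text
t 5.2 p [0.5463 0.1923 0.0192] yaw_y 95.38 z [ 3.2e-03  9.0e-04 -1.0e+00] F [ 0.28 -0.83  0.16] M [ 0.02  -0.138 -0.044] op 0.0274
```

Request:
jog_arm --commands '[[[0,0,0],[0,0,0],1],[[0,0,0],[0,0,0],1],[[0,0,0],[0,0,0],1],[[0,0,0],[0,0,0],1]]'

```text
t: 5.7
tool_pos: [0.5463, 0.1923, 0.0191]
orientation: [-0.147, 3.135, 0.001]
force: [1.2, -0.5, -0.3]
opening: 0.0098
```

```bash
python3 -c "
from h import *
st()"
```

```text
t 5.7 p [0.5463 0.1923 0.0191] yaw_y 95.38 z [ 3.2e-03  9.0e-04 -1.0e+00] F [ 1.18 -0.49 -0.29] M [ 0.019 -0.15   0.005] op 0.0098
```

Request:
jog_arm --commands '[[[0,0,0.06],[0,0,0],1],[[0,0,0.15],[0,0,0],1],[[0,0,0.25],[0,0,0],1],[[0,0,0.25],[0,0,0],1],[[0,0,0.25],[0,0,0],1]]'

```text
t: 6.32
tool_pos: [0.5458, 0.1922, 0.1683]
orientation: [-0.147, 3.136, 0.001]
force: [-0.6, -0.2, -3.1]
opening: 0.0099
```

```bash
python3 - <<'E'
from h import *
st()
w=wcam('w3.png')
r=robot.read_camera('top')
a=r['pixels'][180:305,248:388];cv2.imwrite('pics/top1c.png',cv2.resize(a,None,fx=5.5,fy=4.6,interpolation=2)[:,:,::-1])
cv2.imwrite('pics/top1.png',r['pixels'][:,:,::-1])
for d in robot.trace('top','case1'):
    c=max(cv2.findContours(d['pixels'].astype('uint8'),0,2)[0],key=cv2.contourArea)
    P=np.array([ray(r,p[0],.044)[:2] for p in c]).astype('float32')*1000
    b=cv2.minAreaRect(P);print(d['p'],np.round(d['uv'],1),np.round(b[0],1),np.round(b[1],1),round(b[2],1))
for n in ['tray','guides']:
    d=robot.trace('top',n)[0]
    c=max(cv2.findContours(d['pixels'].astype('uint8'),0,2)[0],key=cv2.contourArea)
    print(n,cv2.approxPolyDP(c,4,True).reshape(-1,2).tolist())
E
```

```text
t 6.33 p [0.5458 0.1922 0.1683] yaw_y 95.38 z [ 2.3e-03  7.0e-04 -1.0e+00] F [-0.63 -0.19 -3.09] M [ 0.057 -0.188  0.031] op 0.0099
0.8 [382.8 166.6] [ 728.7 -345.6] [49.5 44. ] 74.4
0.74 [323.8 135.2] [ 823.6 -172.4] [45.1 43.7] 71.7
0.73 [350.  232.4] [ 546.8 -246.5] [53.1 43.2] 80.7
0.71 [331.2 229.9] [ 552.8 -191.9] [38.7 50.2] 1.0
0.7 [286.4 232.4] [538.6 -72.6] [47.7 42. ] 82.4
0.68 [310.6 229. ] [ 549.5 -132.2] [50.3 44. ] 71.8
0.55 [335.7 166.5] [ 741.1 -214.7] [49.1 48.7] 63.5
0.53 [305.2 157.9] [ 747.7 -124.3] [46.4 43.4] 46.2
tray [[268, 189], [255, 278], [370, 293], [378, 205]]
guides [[267, 207], [279, 203], [369, 215], [370, 220], [377, 214], [375, 204], [367, 212], [275, 200], [271, 190]]
```

View pics/top1c.png

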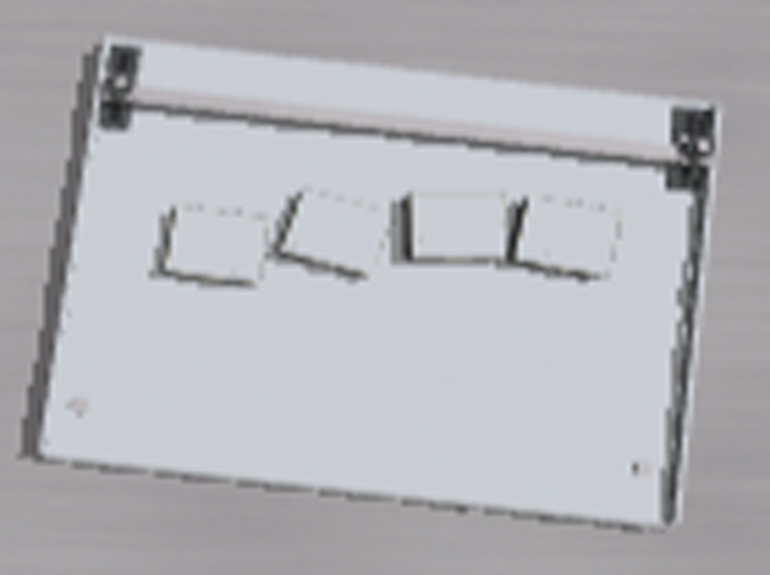

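View pics/w3.png

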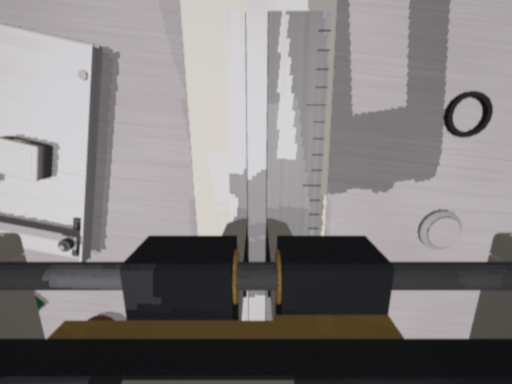

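The crop shows the four white boxes in a ragged row. The bar runs from about top-view pixel (272,202) to (373,215), clear of the boxes by several pixels. The wrist view shows the straightedge held level by the rib.

```bash
python3 - <<'E'
from h import *
r=robot.read_camera('top')
cc=lambda u,v,z:ray(r,(248+u/5.5,180+v/4.6),z)[:2]
def yaw(a,b): d=a-b; return np.degrees(np.arctan2(-d[0],d[1])) if d[1]>0 else 0
bl,br=cc(105,38,.036),cc(720,105,.036)
print('back',bl,br,yaw(bl,br),np.linalg.norm(bl-br))
fl,fr=cc(42,458,.036),cc(678,525,.036)
print('front',fl,fr,yaw(fl,fr),np.linalg.norm(fl-fr), 'depth',np.linalg.norm(bl-fl),np.linalg.norm(br-fr))
for a,b in((bl,fl),(br,fr)):
    d=a-b;print('side yaw',np.degrees(np.arctan2(d[1],d[0])))
n1,n2=cc(135,104,.04),cc(690,166,.04)
print('bar near',n1,n2,yaw(n1,n2))
# refine edges by trace mask of guides/tray on wrist? tray mask line fits
d=robot.trace('top','tray')[0]['pixels']
c=max(cv2.findContours(d.astype('uint8'),0,1)[0],key=cv2.contourArea)
P=np.array([ray(r,p[0],.033)[:2] for p in c])
ps=np.radians(-7.2);ex=np.array([np.cos(ps),np.sin(ps)]);ey=np.array([-ex[1],ex[0]]);o=np.array([.521,-.1596])
x=(P-o)@ex;y=(P-o)@ey
for nm,m,A,B in (('far',(x>110)&(abs(y)<140),y,x),('front',(x<-110)&(abs(y)<140),y,x),('L',(y>140)&(abs(x)<105),x,y),('R',(y<-140)&(abs(x)<105),x,y)):
    k=np.polyfit(A[m],B[m],1);print(nm,np.degrees(np.arctan(k[0])).round(2),k[1].round(4))
E
```

```text
back [ 0.66579881 -0.01699598] [ 0.62975575 -0.33121024] -6.543714789024776 0.31627472956936226
front [0.41222734 0.01063466] [ 0.37891301 -0.30272378] -6.068536395062633 0.31512434905022996 depth 0.25507243123989115 0.2524550590213885
side yaw -6.218748558992698
side yaw -6.478924602610253
bar near [ 0.62438572 -0.03272374] [ 0.59138421 -0.31377878] -6.697008292187675Traceback (most recent call last):
  File "<stdin>", line 14, in <module>
IndexError: list index out of range
```

Request:
jog_arm --commands '[[[-0.181,-0.571,0],[0,0,-0.2828],1],[[-0.181,-0.571,0],[0,0,-0.2828],1],[[-0.181,-0.571,0],[0,0,-0.2828],1],[[-0.181,-0.571,0],[0,0,-0.2828],1],[[-0.181,-0.571,0],[0,0,-0.2828],1],[[-0.181,-0.571,0],[0,0,-0.2828],1],[[-0.181,-0.571,0],[0,0,-0.2828],1],[[-0.181,-0.571,0],[0,0,-0.2828],1],[[-0.181,-0.571,0],[0,0,-0.2828],1],[[-0.181,-0.571,0],[0,0,-0.2828],1]]'

```text
t: 7.92
tool_pos: [0.4368, -0.1505, 0.1676]
orientation: [2.347, 2.088, -0.001]
force: [0.8, -0.3, -3.1]
opening: 0.0091
```

```bash
python3 - <<'E'
from h import *
st()
w=wcam('w4.png'); np.save('w4.npy',{k:w[k] for k in w},allow_pickle=True); st()
E
```

```text
t 7.92 p [ 0.4368 -0.1505  0.1676] yaw_y -6.69 z [-2.e-04 -1.e-03 -1.e+00] F [ 0.79 -0.35 -3.14] M [-0.023 -0.073 -0.024] op 0.0091
t 7.97 p [ 0.4369 -0.1505  0.1676] yaw_y -6.87 z [-2.e-04 -1.e-03 -1.e+00] F [-0.68  0.14 -3.47] M [ 0.009 -0.054 -0.018] op 0.0095
```

View pics/w4.png

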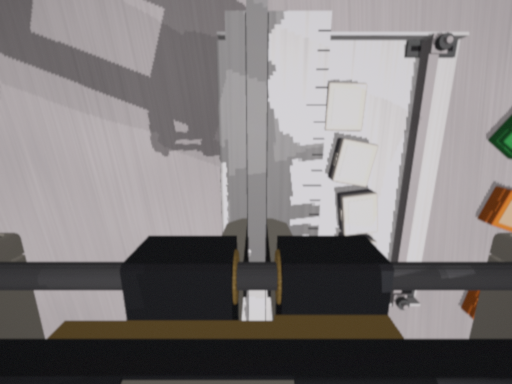

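The wrist view shows the tray and the boxes at (346,106), (354,162), (359,212). The ruler edge is at col ~325–331 and the bar at cols ~400–435. I'm zooming in for the yaw.

```bash
python3 - <<'E'
import cv2
a=cv2.imread('pics/w4.png')
cv2.imwrite('pics/w4c.png',cv2.resize(a[25:265,310:470],None,fx=5,fy=2.5,interpolation=2))
E
```

```text
(no output)
```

View pics/w4c.png

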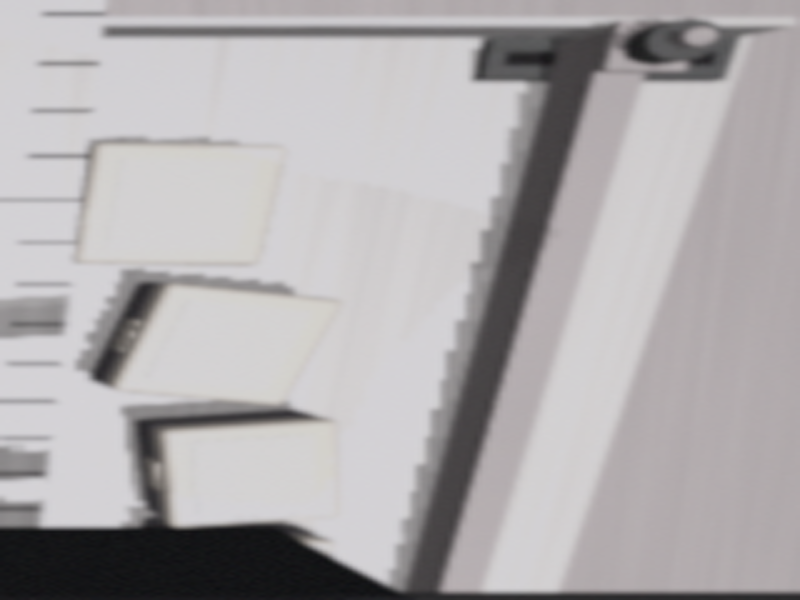

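```bash
cat > bar.py <<'E'
from h import *
def barfit(w,z=.04,lo=None):
    g=cv2.cvtColor(w['pixels'],6).astype(float)
    return g
w=np.load('w4.npy',allow_pickle=True).item()
g=cv2.GaussianBlur(cv2.cvtColor(w['pixels'],cv2.COLOR_RGB2GRAY),(3,3),0).astype(float)
top=[];bot=[]
for v in range(62,255,3):
    c=310+(597+(440-597)*((v-25)*2.5-80)/510)/5
    us=np.arange(int(c)-4,int(c)+6); d=g[v,us+1]-g[v,us-1]
    i=int(np.argmax(d)); 
    if 0<i<len(us)-1:
        den=d[i-1]-2*d[i]+d[i+1]; top.append((us[i]+.5*(d[i-1]-d[i+1])/den,v))
def line(pts,z):
    P=np.array([ray(w,p,z)[:2] for p in pts]);
    k=np.polyfit(P[:,1],P[:,0],1)
    res=P[:,0]-np.polyval(k,P[:,1]); ok=abs(res)<.0015
    k=np.polyfit(P[ok,1],P[ok,0],1);return k,ok.sum(),res[ok].std()
k,n,s=line(top,.04);print('bar yaw',np.degrees(-np.arctan(k[0])),n,s,'x at y=-.16',np.polyval(k,-.16))
ps=-np.arctan(k[0]);
R=Ro.from_rotvec(w['s']['orientation']).as_matrix();print('tool yaw',np.degrees(np.arctan2(R[1,1],R[0,1])))
# rib top lines z=TCP-.0091+.036
z=w['s']['tool_pos'][2]+.027
for c0 in (247,268):
    pts=[]
    for v in range(20,225,4):
        us=np.arange(c0-4,c0+5);d=abs(g[v,us+1]-g[v,us-1]);i=int(np.argmax(d))
        if 0<i<8 and d[i]>15:
            den=d[i-1]-2*d[i]+d[i+1];pts.append((us[i]+.5*(d[i-1]-d[i+1])/den,v))
    k,n,s=line(pts,z);print('rib',np.degrees(-np.arctan(k[0])),n,s,np.polyval(k,w['s']['tool_pos'][1])-w['s']['tool_pos'][0])
# ruler end
print('end',ray(w,(290,12),z-.030)-w['s']['tool_pos'])
# far lip line (left side of tray) inner edge row
for u,v in ((331,37),(400,37),(331,33),(460,33)): print(ray(w,(u,v),.036).round(4))
E
python3 bar.py
```

```text
bar yaw -6.720639782193376 65 5.4766808738804363e-05 x at y=-.16 0.608129384402924
tool yaw -6.694968124599207
rib -6.134727473531305 47 0.0005988876633910207 -0.006008271357431982
rib -6.982846282384781 50 0.000617860217926522 0.003741122290147725
end [ 0.03231245  0.12614555 -0.003     ]
[ 0.5277 -0.0069  0.036 ]
[ 0.5965 -0.0149  0.036 ]
[ 0.5278 -0.0033  0.036 ]
[ 0.6561 -0.0183  0.036 ]
```

Request:
jog_arm --commands '[[[0,0,-0.08],[0,0,0],1],[[0,0,-0.15],[0,0,0],1],[[0,0,-0.2],[0,0,0],1],[[0,0,-0.2227],[0,0,0],1],[[0,0,-0.2227],[0,0,0],1],[[0,0,-0.2227],[0,0,0],1]]'

```text
t: 8.72
tool_pos: [0.438, -0.151, 0.0354]
orientation: [2.348, 2.083, 0.0]
force: [0.4, 0.2, -2.5]
opening: 0.0097
```

```bash
python3 - <<'E'
from h import *
st()
w=wcam('w5.png'); s=st();save('side','side1.png')
d=s['tool_pos'][:2]-np.array([.5216,-.16]);print('tray',d@[.9932,-.117],d@[.117,.9932])
E
```

```text
t 8.72 p [ 0.438  -0.151   0.0354] yaw_y -6.85 z [ 0.0019 -0.002  -1.    ] F [ 0.44  0.23 -2.47] M [-0.077 -0.083 -0.072] op 0.0097
t 8.78 p [ 0.4382 -0.1511  0.0356] yaw_y -6.85 z [ 0.0023 -0.0022 -1.    ] F [-0.03 -0.54 -2.78] M [-0.041 -0.048  0.073] op 0.0096
tray -0.08386763899698312 -0.0009177673383196913
```

View pics/w5.png

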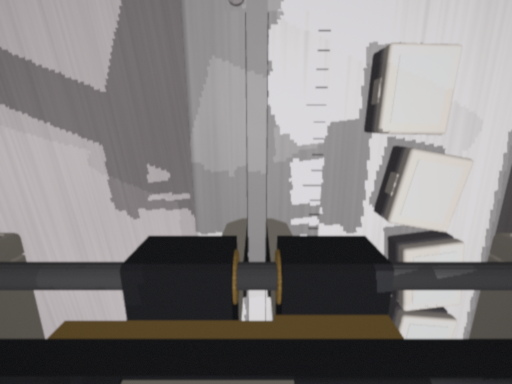

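View pics/side1.png

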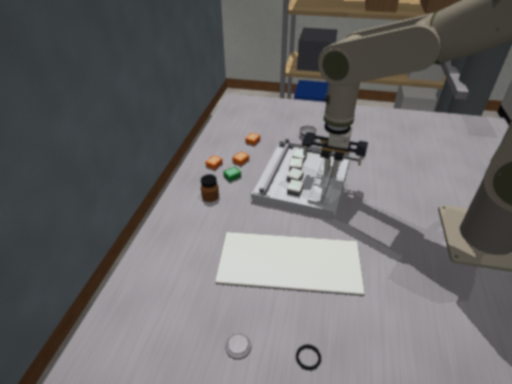

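The straightedge is down behind the row with its edge at col ~320; the boxes start at col ~370. Now a slow advance.

Request:
jog_arm --commands '[[[0.0083,0.0023,0],[0,0,0.0004],1],[[0.0166,0.0013,0],[0,0,0.0004],1],[[0.0232,0.0006,0],[0,0,0.0004],1],[[0.0281,0,0],[0,0,0.0004],1],[[0.0331,-0.0006,0],[0,0,0.0004],1],[[0.0381,-0.0012,0],[0,0,0.0004],1],[[0.043,-0.0018,0],[0,0,0.0004],1],[[0.048,-0.0024,0],[0,0,0.0004],1],[[0.053,-0.0029,0],[0,0,0.0004],1],[[0.0579,-0.0035,0],[0,0,0.0004],1]]'

```text
t: 10.07
tool_pos: [0.4729, -0.1531, 0.0355]
orientation: [2.346, 2.086, 0.0]
force: [-1.8, 0.3, -1.7]
opening: 0.0096
```

```bash
python3 - <<'E'
from h import *
s=st();w=wcam('w6.png');s=st()
d=s['tool_pos'][:2]-np.array([.5216,-.16]);print('tray',d@[.9932,-.117],d@[.117,.9932])
E
```

```text
t 10.07 p [ 0.4729 -0.1531  0.0355] yaw_y -6.71 z [ 0.0019 -0.0021 -1.    ] F [-1.76  0.26 -1.71] M [0.004 0.113 0.128] op 0.0096
t 10.12 p [ 0.4733 -0.1532  0.0356] yaw_y -6.71 z [ 0.0024 -0.0022 -1.    ] F [-0.65  0.06 -2.35] M [-0.034  0.004  0.08 ] op 0.0099
tray -0.04880316939965095 0.0011077035109137356
```

View pics/w6.png

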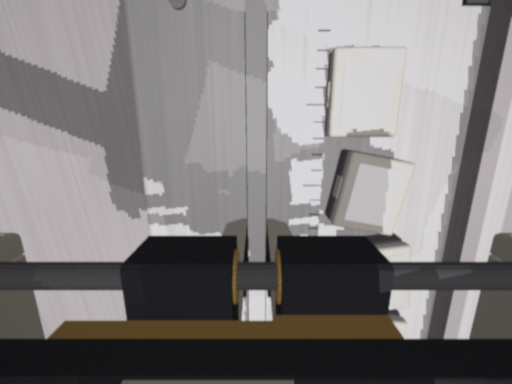

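Request:
jog_arm --commands '[[[0.005,-0.0006,0],[0,0,0],1],[[0.0099,-0.0012,0],[0,0,0],1],[[0.0149,-0.0018,0],[0,0,0],1],[[0.0199,-0.0023,0],[0,0,0],1],[[0.0248,-0.0029,0],[0,0,0],1],[[0.0298,-0.0035,0],[0,0,0],1],[[0.0348,-0.0041,0],[0,0,0],1],[[0.0397,-0.0047,0],[0,0,0],1],[[0.0447,-0.0053,0],[0,0,0],1],[[0.0497,-0.0059,0],[0,0,0],1]]'

```text
t: 11.38
tool_pos: [0.5032, -0.1567, 0.0355]
orientation: [2.346, 2.085, 0.0]
force: [-3.2, 0.2, -1.3]
opening: 0.0095
```

```bash
python3 - <<'E'
from h import *
s=st();w=wcam('w7.png');s=st();save('top','top7.png')
d=s['tool_pos'][:2]-np.array([.5216,-.16]);print('tray',d@[.9932,-.117],d@[.117,.9932])
E
```

```text
t 11.38 p [ 0.5032 -0.1567  0.0355] yaw_y -6.72 z [ 0.0021 -0.0021 -1.    ] F [-3.21  0.24 -1.33] M [0.131 0.494 0.036] op 0.0095
t 11.43 p [ 0.5036 -0.1568  0.0356] yaw_y -6.72 z [ 0.0028 -0.0022 -1.    ] F [-1.86  0.7  -3.5 ] M [ 0.029  0.334 -0.009] op 0.0096
tray -0.018264183917115248 0.0010845159870144663
```

View pics/w7.png

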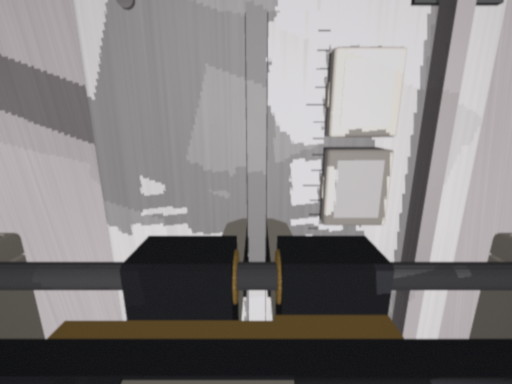

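Request:
jog_arm --commands '[[[0.0033,-0.0004,0],[0,0,0],1],[[0.0066,-0.0008,0],[0,0,0],1],[[0.0099,-0.0012,0],[0,0,0],1],[[0.0132,-0.0016,0],[0,0,0],1],[[0.0157,-0.0018,0],[0,0,0],1],[[0.0182,-0.0021,0],[0,0,0],1],[[0.0199,-0.0023,0],[0,0,0],1],[[0.0215,-0.0025,0],[0,0,0],1]]'

```text
t: 12.48
tool_pos: [0.5165, -0.1583, 0.0355]
orientation: [2.345, 2.085, 0.001]
force: [-2.0, 0.9, -2.4]
opening: 0.01
```

```bash
python3 - <<'E'
from h import *
s=st();w=wcam('w8.png');s=st()
w.pop('x',0);np.save('w8.npy',w,allow_pickle=True)
d=s['tool_pos'][:2]-np.array([.5216,-.16]);print('tray',d@[.9932,-.117],d@[.117,.9932])
a=w['pixels'][0:240,300:460];cv2.imwrite('pics/w8c.png',cv2.resize(a,None,fx=5,fy=2.5,interpolation=2)[:,:,::-1])
E
```

```text
t 12.47 p [ 0.5165 -0.1583  0.0355] yaw_y -6.71 z [ 0.0029 -0.0022 -1.    ] F [-2.04  0.9  -2.42] M [ 0.053  0.488 -0.018] op 0.01
t 12.53 p [ 0.5166 -0.1583  0.0355] yaw_y -6.72 z [ 0.0031 -0.0023 -1.    ] F [-2.17  0.61 -3.3 ] M [0.012 0.378 0.018] op 0.0101
tray -0.0051330650498255794 0.001120309039581316
```

View pics/w8c.png

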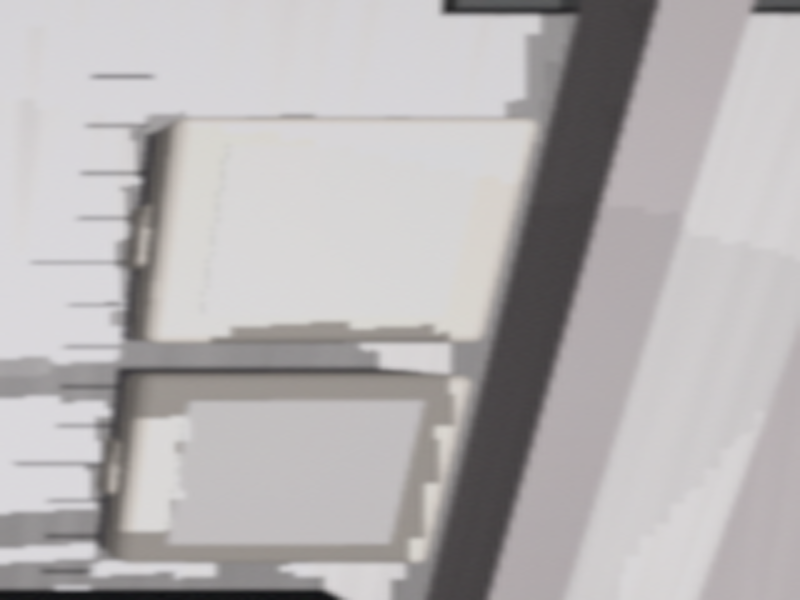

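```bash
python3 - <<'E'
from h import *
w=np.load('w8.npy',allow_pickle=True).item()
P=lambda u,v,z:ray(w,(300+u/5,v/2.5),z)[:2]
ex=np.array([.9932,-.117]);ey=np.array([.117,.9932]);o=np.array([.5216,-.16])
T=lambda p:np.round([(p-o)@ex*1000,(p-o)@ey*1000],1)
for u,v in((655,0),(605,180),(490,590)):print('bar top',T(P(u,v,.04)))
for u,v in((580,0),(430,590)):print('bar floor',T(P(u,v,.02)))
for u,v in((535,120),(480,340),(470,380),(425,545)):print('box',T(P(u,v,.044)))
for u,v in((178,120),(145,340),(142,375),(108,550)):print('boxrear',T(P(u,v,.044)))
print('tool',T(w['s']['tool_pos'][:2]))
E
```

```text
bar top [ 85.6 133.2]
bar top [85.9 98.1]
bar top [86.4 -1.4]
bar floor [ 88.2 141.1]
bar floor [ 89.1 -10.2]
box [ 74.2 109.2]
box [74.4 63. ]
box [74.5 53.8]
box [74.3 12.6]
boxrear [ 35.8 109.2]
boxrear [35.5 63. ]
boxrear [35.7 54.9]
boxrear [34.5 11.3]
tool [-5.3  1.1]
```

Request:
jog_arm --commands '[[[0.0017,-0.0002,0],[0,0,0],1],[[0.0033,-0.0004,0],[0,0,0],1],[[0.005,-0.0006,0],[0,0,0],1],[[0.0066,-0.0008,0],[0,0,0],1],[[0.0083,-0.001,0],[0,0,0],1],[[0.0099,-0.0012,0],[0,0,0],1],[[0.0099,-0.0012,0],[0,0,0],1]]'

```text
t: 13.4
tool_pos: [0.5228, -0.1591, 0.0355]
orientation: [2.345, 2.085, 0.002]
force: [-1.1, -0.3, -3.7]
opening: 0.0096
```

```bash
cat > m.py <<'E'
from h import *
import sys
F=[];M=[];P=[]
n=int(sys.argv[2]) if len(sys.argv)>2 else 5
for i in range(n):
    s=robot.read_state();F.append(s['force']);M.append(s['wrist_torque']);P.append(s['tool_pos'])
    if i<n-1: w=wcam(sys.argv[1]+'.png')
ex=np.array([.9932,-.117]);ey=np.array([.117,.9932]);o=np.array([.5216,-.16])
F=np.array(F);print('Fx',(F[:,:2]@ex).round(2),'mean',(F[:,:2]@ex).mean().round(2),'Fy',(F[:,:2]@ey).mean().round(2),'Fz',F[:,2].mean().round(2),'M',np.mean(M,0).round(3))
print('tray mm',(P[-1][:2]-o)@ex*1000,(P[-1][:2]-o)@ey*1000);st()
a=w['pixels'][0:240,300:460];cv2.imwrite('pics/'+sys.argv[1]+'c.png',cv2.resize(a,None,fx=5,fy=2.5,interpolation=2)[:,:,::-1])
np.save(sys.argv[1]+'.npy',w,allow_pickle=True)
E
python3 m.py w9
```

```text
Fx [-1.04 -1.66 -1.47 -0.85 -1.47] mean -1.3 Fy 0.17 Fz -3.32 M [-0.015  0.261  0.013]
tray mm 1.0188021893628045 1.0734827568512797
t 13.6 p [ 0.5227 -0.1591  0.0356] yaw_y -6.72 z [ 0.0035 -0.0024 -1.    ] F [-1.43  0.46 -4.  ] M [0.024 0.239 0.046] op 0.0098
```

View pics/w9c.png

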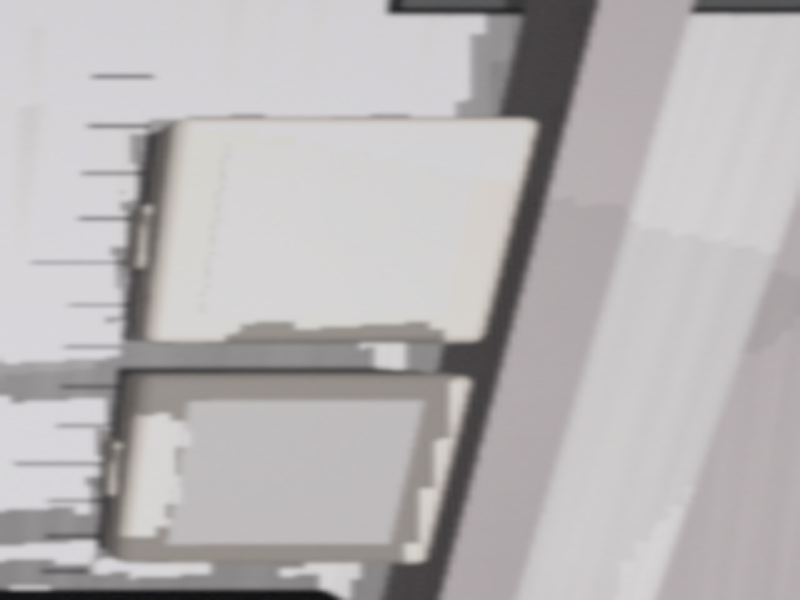

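Request:
jog_arm --commands '[[[0.0007,-0.0001,0],[0,0,0],1],[[0.0013,-0.0002,0],[0,0,0],1],[[0.002,-0.0002,0],[0,0,0],1],[[0.0026,-0.0003,0],[0,0,0],1],[[0.0033,-0.0004,0],[0,0,0],1],[[0.004,-0.0005,0],[0,0,0],1],[[0.0046,-0.0005,0],[0,0,0],1],[[0.0046,-0.0005,0],[0,0,0],1]]'

```text
t: 14.6
tool_pos: [0.5256, -0.1594, 0.0356]
orientation: [2.345, 2.085, 0.002]
force: [-2.7, 0.2, -2.8]
opening: 0.0097
```

```bash
python3 m.py w10 4
```

```text
Fx [-2.72 -2.   -1.43 -2.76] mean -2.22 Fy -0.42 Fz -2.79 M [0.002 0.38  0.006]
tray mm 3.905152940865992 1.0705965258183214
t 14.75 p [ 0.5256 -0.1594  0.0357] yaw_y -6.72 z [ 0.0037 -0.0024 -1.    ] F [-2.79 -0.09 -2.2 ] M [-0.014  0.332 -0.051] op 0.0091
```

View pics/w10c.png

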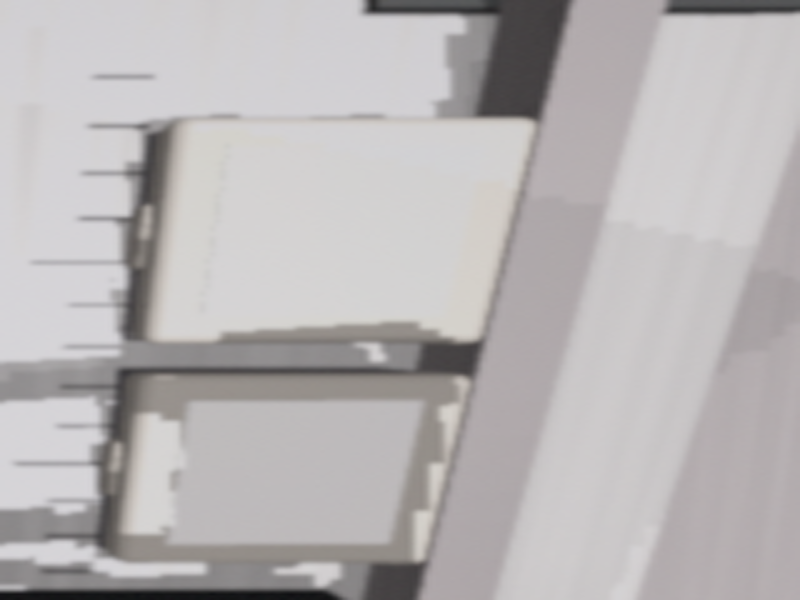

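Request:
jog_arm --commands '[[[0.0004,0,0],[0,0,0],1],[[0.0008,-0.0001,0],[0,0,0],1],[[0.0012,-0.0001,0],[0,0,0],1],[[0.0016,-0.0002,0],[0,0,0],1],[[0.002,-0.0002,0],[0,0,0],1],[[0.002,-0.0002,0],[0,0,0],1]]'

```text
t: 15.5
tool_pos: [0.5269, -0.1595, 0.0356]
orientation: [2.344, 2.085, 0.002]
force: [-3.3, 1.0, -2.0]
opening: 0.0094
```

```bash
python3 m.py w11 4
```

```text
Fx [-3.36 -2.37 -0.55 -2.49] mean -2.19 Fy -0.08 Fz -2.86 M [-0.011  0.415  0.025]
tray mm 5.165879274265162 1.087009906019424
t 15.65 p [ 0.5269 -0.1595  0.0357] yaw_y -6.72 z [ 0.0038 -0.0025 -1.    ] F [-2.53 -0.23 -3.08] M [-0.055  0.339  0.013] op 0.0095
```

Request:
jog_arm --commands '[[[0.0004,0,0],[0,0,0],1],[[0.0008,-0.0001,0],[0,0,0],1],[[0.0008,-0.0001,0],[0,0,0],1]]'

```text
t: 16.02
tool_pos: [0.5273, -0.1596, 0.0357]
orientation: [2.344, 2.085, 0.002]
force: [-3.1, 0.7, -2.4]
opening: 0.0099
```

```bash
python3 m.py w12 4
```

```text
Fx [-3.18 -2.91 -2.75 -2.92] mean -2.94 Fy 0.16 Fz -2.16 M [-0.01   0.486  0.015]
tray mm 5.6428864117052715 1.0972541984075623
t 16.18 p [ 0.5273 -0.1596  0.0356] yaw_y -6.72 z [ 0.0038 -0.0025 -1.    ] F [-2.9   0.32 -1.59] M [0.015 0.49  0.042] op 0.01
```

Request:
jog_arm --commands '[[[0.0004,0,0],[0,0,0],1],[[0.0008,-0.0001,0],[0,0,0],1],[[0.0008,-0.0001,0],[0,0,0],1]]'

```text
t: 16.55
tool_pos: [0.5275, -0.1597, 0.0357]
orientation: [2.345, 2.085, 0.001]
force: [-6.4, 0.5, -0.4]
opening: 0.0094
```

```bash
python3 m.py w13 4
```

```text
Fx [-6.45 -4.74 -5.62 -5.91] mean -5.68 Fy -0.78 Fz -0.34 M [-0.024  0.905  0.044]
tray mm 5.766508593250872 1.0205340767919282
t 16.7 p [ 0.5274 -0.1597  0.0356] yaw_y -6.71 z [ 0.003  -0.0024 -1.    ] F [-5.89  0.52 -0.31] M [-0.047  0.917  0.05 ] op 0.0096
```

View pics/w13c.png

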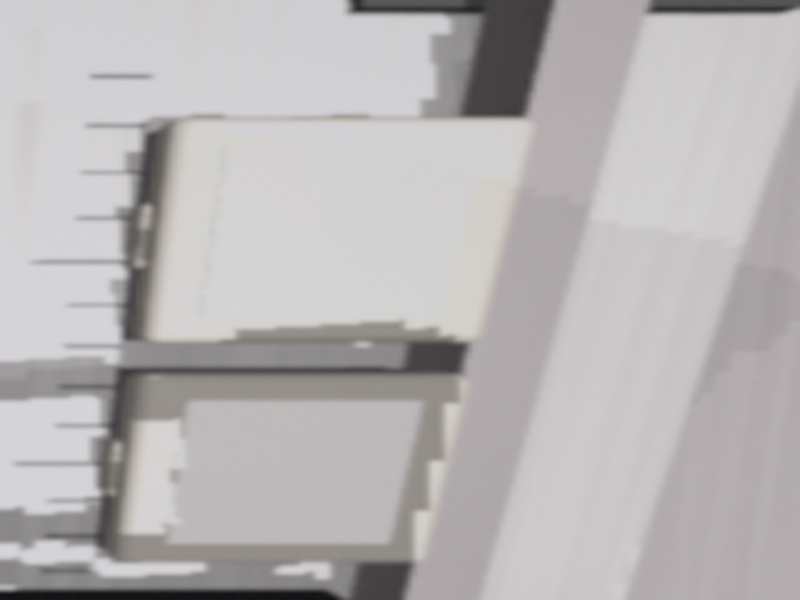

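Request:
jog_arm --commands '[[[0.0005,-0.0001,0],[0,0,0],1],[[0.0005,-0.0001,0],[0,0,0],1]]'

```text
t: 16.95
tool_pos: [0.5274, -0.1596, 0.0357]
orientation: [2.345, 2.085, 0.0]
force: [-5.7, -0.6, -0.3]
opening: 0.0096
```

```bash
python3 m.py w14 4
```

```text
Fx [-5.54 -5.07 -5.03 -4.  ] mean -4.91 Fy -0.33 Fz -0.05 M [0.084 0.891 0.044]
tray mm 5.741748034084133 1.046634082743298
t 17.1 p [ 0.5274 -0.1596  0.0356] yaw_y -6.71 z [ 0.0023 -0.0022 -1.    ] F [-4.01  0.17  0.17] M [0.079 0.863 0.031] op 0.0099
```

Request:
jog_arm --commands '[[[0.0006,-0.0001,0],[0,0,0],1],[[0.0008,-0.0001,0],[0,0,0],1],[[0.001,-0.0001,0],[0,0,0],1],[[0.001,-0.0001,0],[0,0,0],1]]'

```text
t: 17.6
tool_pos: [0.5274, -0.1597, 0.0356]
orientation: [2.346, 2.086, -0.001]
force: [-6.7, 0.3, 1.2]
opening: 0.0097
```

```bash
python3 m.py w15 5
```

```text
Fx [-6.67 -7.44 -7.5  -6.73 -7.27] mean -7.12 Fy -0.54 Fz 1.31 M [0.072 1.123 0.04 ]
tray mm 5.778768700629101 1.0172031758464373
t 17.8 p [ 0.5275 -0.1597  0.0357] yaw_y -6.71 z [ 0.0011 -0.0021 -1.    ] F [-7.34 -0.16  1.2 ] M [0.064 1.137 0.024] op 0.0099
```

Request:
jog_arm --commands '[[[0.0009,-0.0001,0.0001],[0,0,0],1],[[0.0012,-0.0001,0.0001],[0,0,0],1],[[0.0014,-0.0001,0.0001],[0,0,0],1],[[0.0016,-0.0002,0.0001],[0,0,0],1],[[0.0016,-0.0002,0.0001],[0,0,0],1]]'

```text
t: 18.42
tool_pos: [0.5275, -0.1597, 0.0357]
orientation: [2.347, 2.087, -0.003]
force: [-9.1, 0.5, 2.9]
opening: 0.0097
```

```bash
python3 m.py w16 5
```

```text
Fx [-9.06 -8.29 -8.07 -8.79 -8.1 ] mean -8.46 Fy -0.34 Fz 2.32 M [0.084 1.34  0.043]
tray mm 5.781292090363329 1.0281365076155307
t 18.62 p [ 0.5275 -0.1597  0.0356] yaw_y -6.71 z [-0.001  -0.0017 -1.    ] F [-8.    1.3   2.66] M [0.119 1.329 0.071] op 0.0097
```

Request:
jog_arm --commands '[[[0.001,-0.0001,0.0002],[0,-0.0002,0],1],[[0.0012,-0.0001,0.0002],[0,-0.0004,0],1],[[0.0015,-0.0002,0.0002],[0,-0.0006,0],1],[[0.0015,-0.0002,0.0002],[0,-0.0006,0],1]]'

```text
t: 19.12
tool_pos: [0.5275, -0.1596, 0.0356]
orientation: [2.346, 2.087, -0.0]
force: [-7.7, 0.7, 1.5]
opening: 0.0092
```

```bash
python3 m.py w17 5
```

```text
Fx [-7.71 -7.92 -8.07 -8.19 -7.6 ] mean -7.9 Fy -0.16 Fz 1.21 M [0.055 1.258 0.052]
tray mm 5.789590430316539 1.0423557798207894
t 19.32 p [ 0.5275 -0.1596  0.0356] yaw_y -6.7 z [ 9.0e-04 -1.3e-03 -1.0e+00] F [-7.56  0.79  1.46] M [0.04  1.211 0.018] op 0.0097
```

Request:
jog_arm --commands '[[[0.0012,-0.0001,0.0002],[0,-0.0002,0],1],[[0.0016,-0.0002,0.0002],[0,-0.0004,0],1],[[0.0019,-0.0002,0.0002],[0,-0.0005,0],1],[[0.0022,-0.0003,0.0002],[0,-0.0005,0],1],[[0.0024,-0.0003,0.0002],[0,-0.0005,0],1],[[0.0024,-0.0003,0.0002],[0,-0.0005,0],1]]'

```text
t: 20.08
tool_pos: [0.5275, -0.1596, 0.0355]
orientation: [2.347, 2.087, 0.0]
force: [-11.4, 0.5, 3.3]
opening: 0.0096
```

```bash
python3 m.py w18 5
```

```text
Fx [-11.41 -10.8  -11.   -10.54 -10.49] mean -10.85 Fy -0.52 Fz 3.39 M [0.101 1.71  0.063]
tray mm 5.7772461954073355 1.0575346532374428
t 20.27 p [ 0.5275 -0.1596  0.0355] yaw_y -6.7 z [ 1.e-03 -7.e-04 -1.e+00] F [-10.48   0.72   3.07] M [0.075 1.662 0.049] op 0.0097
```

View pics/w18.png

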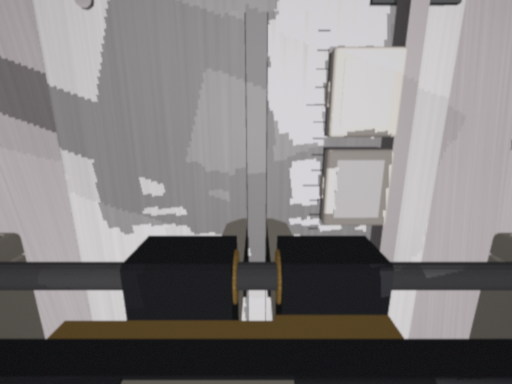

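Request:
jog_arm --commands '[[[0.0016,-0.0002,0.0002],[0,-0.0002,0],1],[[0.0022,-0.0003,0.0002],[0,-0.0004,0],1],[[0.0026,-0.0003,0.0002],[0,-0.0005,0],1],[[0.0029,-0.0003,0.0002],[0,-0.0005,0],1],[[0.0032,-0.0004,0.0002],[0,-0.0005,0],1],[[0.0032,-0.0004,0.0002],[0,-0.0005,0],1],[[0.0032,-0.0004,0.0002],[0,-0.0005,0],1],[[0.0032,-0.0004,0.0002],[0,-0.0005,0],1]]'

```text
t: 21.28
tool_pos: [0.5275, -0.1596, 0.0352]
orientation: [2.347, 2.088, 0.0]
force: [-12.4, 1.3, 4.0]
opening: 0.0095
```

```bash
python3 m.py w19 8; python3 -c "
from h import *
r=save('top','top19.png');cv2.imwrite('pics/top19c.png',cv2.resize(r['pixels'][180:305,248:388],None,fx=5.5,fy=4.6,interpolation=2)[:,:,::-1])"
```

```text
Fx [-12.46 -12.86 -12.27 -12.55 -13.05 -12.24 -12.38 -12.87] mean -12.59 Fy -0.31 Fz 4.11 M [0.13  2.037 0.048]
tray mm 5.750713416282656 1.0595291018582011
t 21.62 p [ 0.5274 -0.1596  0.0352] yaw_y -6.7 z [ 0.  0. -1.] F [-12.8    1.34   3.99] M [0.107 2.088 0.071] op 0.0098
```

View pics/top19c.png

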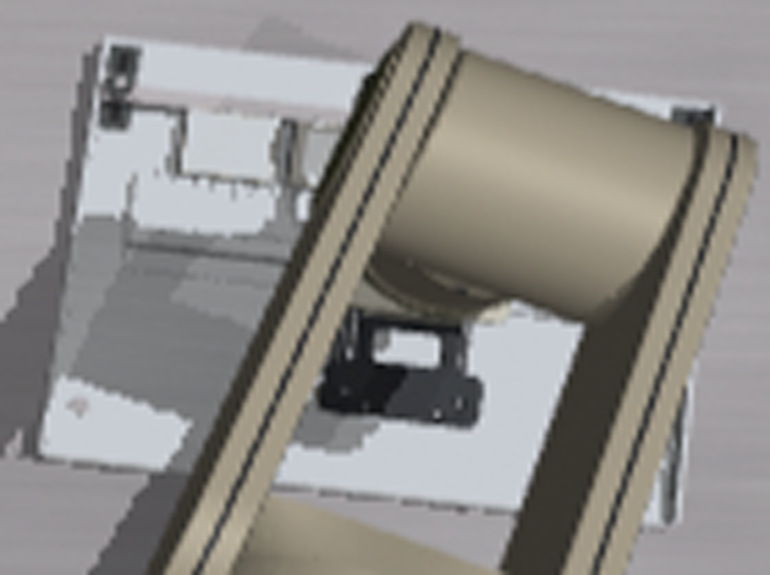

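Request:
jog_arm --commands '[[[0.002,-0.0002,0.0002],[0,-0.0002,0],1],[[0.0028,-0.0003,0.0002],[0,-0.0004,0],1],[[0.0034,-0.0004,0.0003],[0,-0.0005,0],1],[[0.0038,-0.0005,0.0003],[0,-0.0005,0],1],[[0.0041,-0.0005,0.0003],[0,-0.0005,0],1],[[0.0041,-0.0005,0.0003],[0,-0.0005,0],1],[[0.0041,-0.0005,0.0003],[0,-0.0005,0],1],[[0.0041,-0.0005,0.0003],[0,-0.0005,0],1],[[0.0041,-0.0005,0.0003],[0,-0.0005,0],1],[[0.0041,-0.0005,0.0003],[0,-0.0005,0],1]]'

```text
t: 22.92
tool_pos: [0.5275, -0.1596, 0.0348]
orientation: [-2.346, -2.087, 0.001]
force: [-14.6, 0.8, 5.8]
opening: 0.0097
```

```bash
python3 m.py w20 15
```

```text
Fx [-14.57 -14.1  -14.7  -14.78 -14.49 -14.28 -14.09 -14.22 -16.   -14.43
 -14.34 -14.54 -14.59 -14.18 -14.49] mean -14.52 Fy -0.66 Fz 5.68 M [0.174 2.411 0.054]
tray mm 5.818581946660829 1.0830775167955806
t 23.62 p [ 0.5275 -0.1596  0.0349] yaw_y -6.7 z [-0.0019  0.001  -1.    ] F [-14.55   0.34   5.7 ] M [0.152 2.42  0.074] op 0.0097
```

Request:
jog_arm --commands '[[[-0.0017,0.0002,0],[0,0,0],1],[[-0.005,0.0006,0],[0,0,0],1],[[-0.0099,0.0012,0],[0,0,0],1],[[-0.0166,0.002,0],[0,0,0],1],[[-0.0248,0.0029,0],[0,0,0],1],[[-0.0331,0.0039,0],[0,0,0],1],[[-0.0414,0.0049,0],[0,0,0],1],[[-0.0497,0.0059,0],[0,0,0],1],[[-0.0497,0.0059,0],[0,0,0],1]]'

```text
t: 24.75
tool_pos: [0.4973, -0.156, 0.0348]
orientation: [-2.346, -2.086, 0.001]
force: [-1.0, 0.3, -2.4]
opening: 0.0097
```

```bash
python3 m.py w21 3
```

```text
Fx [-0.99 -0.82 -0.32] mean -0.71 Fy 0.3 Fz -2.18 M [-0.079 -0.048 -0.018]
tray mm -24.11044779256736 1.0119210108022605
t 24.85 p [ 0.4978 -0.1562  0.035 ] yaw_y -6.71 z [-1.6e-03  9.0e-04 -1.0e+00] F [-0.32  0.01 -2.48] M [-0.09   0.021 -0.017] op 0.0097
```

View pics/w21.png

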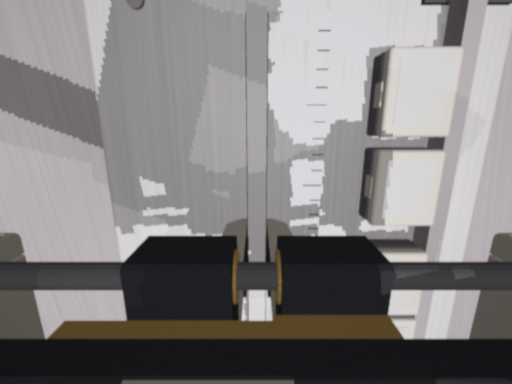

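Request:
jog_arm --commands '[[[0,0,0.05],[0,0,0],1],[[0,0,0.14],[0,0,0],1],[[0,0,0.225],[0,0,0],1],[[0,0,0.225],[0,0,0],1],[[0,0,0.225],[0,0,0],1]]'

```text
t: 25.48
tool_pos: [0.4976, -0.156, 0.1693]
orientation: [-2.346, -2.086, 0.001]
force: [-0.5, 0.5, -2.9]
opening: 0.0098
```

Request:
jog_arm --commands '[[[0.0537,0.5837,0],[0,0,0.2836],1],[[0.0537,0.5837,0],[0,0,0.2836],1],[[0.0537,0.5837,0],[0,0,0.2836],1],[[0.0537,0.5837,0],[0,0,0.2836],1],[[0.0537,0.5837,0],[0,0,0.2836],1],[[0.0537,0.5837,0],[0,0,0.2836],1],[[0.0537,0.5837,0],[0,0,0.2836],1],[[0.0537,0.5837,0],[0,0,0.2836],1],[[0.0537,0.5837,0],[0,0,0.2836],1],[[0.0537,0.5837,0],[0,0,0.2836],1]]'

```text
t: 26.72
tool_pos: [0.5282, 0.1939, 0.1662]
orientation: [0.155, -3.132, 0.005]
force: [0.2, -0.3, -2.7]
opening: 0.0098
```

```bash
python3 - <<'E'
from h import *
st()
r=save('top','top22.png');cv2.imwrite('pics/top22c.png',cv2.resize(r['pixels'][180:305,248:388],None,fx=5.5,fy=4.6,interpolation=2)[:,:,::-1])
wcam('w22.png');st()
E
```

```text
t 26.73 p [0.5282 0.1939 0.1662] yaw_y 95.66 z [-0.0053 -0.0034 -1.    ] F [ 0.19 -0.26 -2.68] M [ 0.048 -0.164  0.029] op 0.0098
t 26.82 p [0.5284 0.1938 0.1665] yaw_y 95.46 z [-0.0048 -0.0033 -1.    ] F [-0.25  0.69 -2.05] M [ 0.015 -0.14  -0.028] op 0.0094
```

View pics/top22c.png

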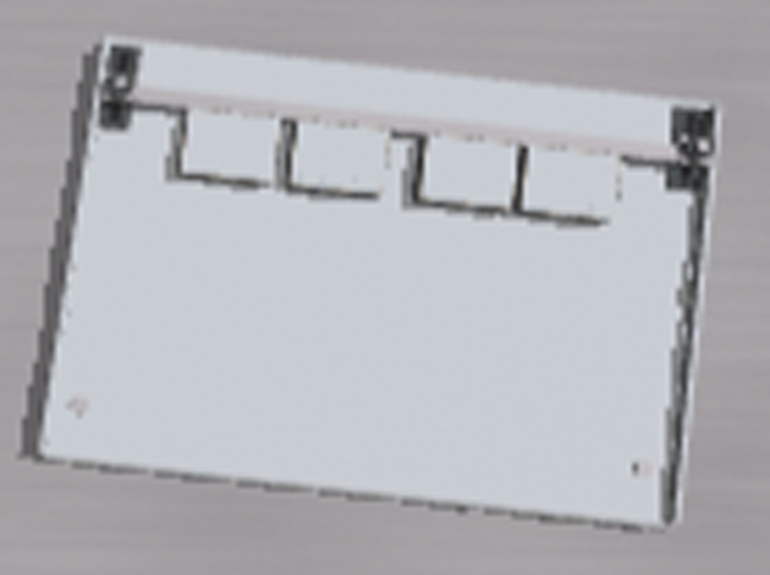

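View pics/w22.png

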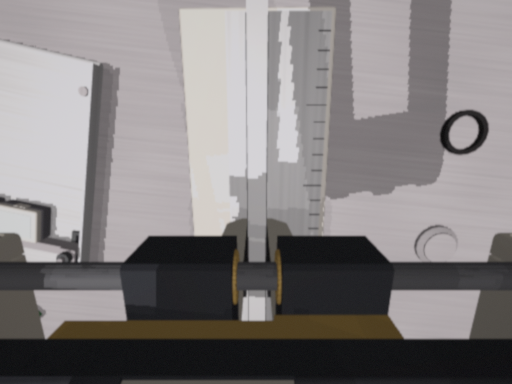

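Request:
jog_arm --commands '[[[0,0,-0.1],[0.0007,-0.0013,0],1],[[0,0,-0.17],[0.0007,-0.0013,0],1],[[0,0,-0.21],[0.0007,-0.0013,0],1],[[0,0,-0.225],[0.0007,-0.0013,0],1],[[0,0,-0.235],[0.0007,-0.0013,0],1],[[0,0,-0.239],[0.0007,-0.0013,0],1],[[0,0,-0.239],[0.0007,-0.0013,0],1]]'

```text
t: 27.7
tool_pos: [0.529, 0.194, 0.024]
orientation: [-0.149, 3.133, 0.002]
force: [-0.6, -0.3, -2.8]
opening: 0.0099
```

```bash
python3 - <<'E'
from h import *
st()
E
```

```text
t 27.7 p [0.529 0.194 0.024] yaw_y 95.45 z [ 0.0047  0.0014 -1.    ] F [-0.62 -0.31 -2.75] M [ 0.012 -0.156 -0.002] op 0.0099
```

Still airborne by ~5 mm. I'll lower gently until the weight comes off.

Request:
jog_arm --commands '[[[0,0,-0.003],[0,0.0002,0],1],[[0,0,-0.005],[0,0.0002,0],1],[[0,0,-0.0065],[0,0.0002,0],1],[[0,0,-0.0075],[0,0.0002,0],1],[[0,0,-0.0075],[0,0.0002,0],1],[[0,0,-0.0075],[0,0.0002,0],1]]'

```text
t: 28.45
tool_pos: [0.529, 0.194, 0.0195]
orientation: [-0.149, 3.135, 0.002]
force: [0.5, 0.2, -3.3]
opening: 0.0096
```

```bash
python3 - <<'E'
from h import *
st()
E
```

```text
t 28.45 p [0.529  0.194  0.0195] yaw_y 95.45 z [ 0.0034  0.0014 -1.    ] F [ 0.48  0.18 -3.33] M [ 0.083 -0.164 -0.002] op 0.0096
```

Request:
jog_arm --commands '[[[0,0,-0.0005],[0,0,0],1],[[0,0,-0.001],[0,0,0],1],[[0,0,-0.001],[0,0,0],1]]'

```text
t: 28.82
tool_pos: [0.5291, 0.1941, 0.0191]
orientation: [-0.149, 3.134, 0.002]
force: [-2.3, -0.4, 0.9]
opening: 0.0095
```

```bash
python3 - <<'E'
from h import *
st()
E
```

```text
t 28.82 p [0.5291 0.1941 0.0191] yaw_y 95.45 z [ 0.0035  0.0014 -1.    ] F [-2.29 -0.43  0.91] M [-0.091  0.143  0.017] op 0.0095
```

Contact is made, so I'll open (gripper half open clears everything).

Request:
jog_arm --commands '[[[0,0,0],[0,0,0],0],[[0,0,0],[0,0,0],0],[[0,0,0],[0,0,0],0],[[0,0,0],[0,0,0],0],[[0,0,0],[0,0,0],0],[[0,0,0],[0,0,0],0]]'

```text
t: 29.58
tool_pos: [0.5291, 0.194, 0.0191]
orientation: [-0.149, 3.135, 0.002]
force: [-0.1, -0.7, -0.4]
opening: 0.0465
```

Request:
jog_arm --commands '[[[0,0,0.02],[0,0,0],0],[[0,0,0.06],[0,0,0],0],[[0,0,0.15],[0,0,0],0],[[0,0,0.25],[0,0,0],0],[[0,0,0.25],[0,0,0],0],[[0,0,0.25],[0,0,0],0]]'

```text
t: 30.32
tool_pos: [0.5293, 0.1941, 0.1697]
orientation: [-0.149, 3.133, 0.002]
force: [-0.1, -0.2, -1.5]
opening: 0.0469
```

```bash
python3 - <<'E'
from h import *
st();w=wcam('w30.png')
r=save('top','top30.png');save('side','side30.png')
for d in robot.trace('wrist','ruler')[:1]:
    m=d['pixels'];c=[np.where(m[v])[0] for v in (100,220)];print([(x[0],x[-1]) for x in c if len(x)])
for d in robot.trace('top','case1'):
    c=max(cv2.findContours(d['pixels'].astype('uint8'),0,2)[0],key=cv2.contourArea)
    b=cv2.minAreaRect(np.array([ray(r,p[0],.044)[:2] for p in c]).astype('float32')*1000)
    q=(np.array(b[0])/1000-[.5216,-.16]);
    if b[0][0]<680: print('tray',(q@[.9932,-.117]).round(4),(q@[.117,.9932]).round(4),np.round(b[1],0),round(b[2],1))
for n in ['jar','flange','oring','dish']:
    for d in robot.trace('top',n)[:1]: print(n,ray(r,d['uv'],.02).round(3))
E
```

```text
t 30.32 p [0.5293 0.1941 0.1697] yaw_y 95.45 z [ 0.0046  0.0017 -1.    ] F [-0.06 -0.17 -1.52] M [ 0.073 -0.183  0.062] op 0.0469
[(np.int64(241), np.int64(293)), (np.int64(243), np.int64(289))]
tray 0.0674 -0.0315 [47. 42.] 89.5
tray 0.0655 0.0346 [49. 45.] 83.4
tray 0.0655 0.0904 [51. 45.] 83.8
tray 0.0673 -0.0806 [48. 41.] 82.0
tray 0.0676 0.3633 [54. 23.] 14.9
jar [ 0.799 -0.017  0.02 ]
oring [0.441 0.446 0.02 ]
dish [ 0.545 -0.439  0.02 ]
```

View pics/w30.png

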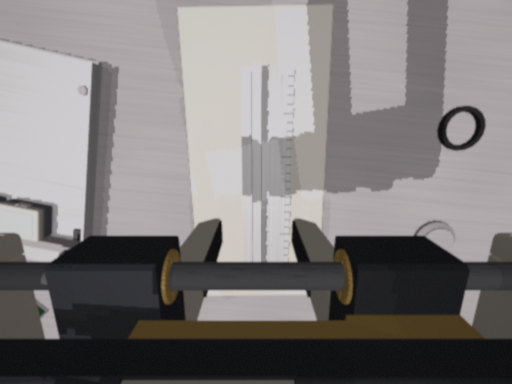

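View pics/side30.png

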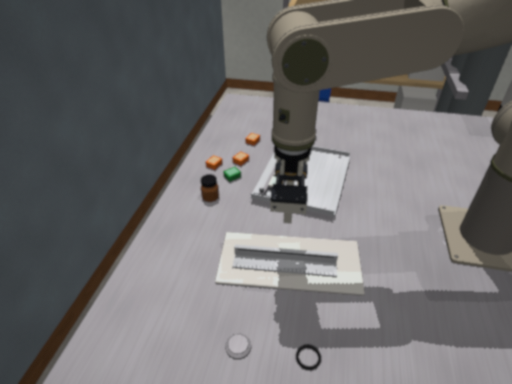

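The wrist and side views show the straightedge lying flat on the board, with the gripper clear of it. The ring and flange are at the same side-view pixels as at the start: (308,357) and (238,346).

```bash
python3 -c "
from h import *
print(robot.close_job());st()"
```

```text
the job is handed in; nothing more can be done
None
the job is handed in; nothing more can be done
```

I picked up the straightedge by its rib and slid the four boxes slowly to the stop bar, which I found by feel at about 86–88 mm. I pressed the row at about 14.5 N for more than a second, set the straightedge back on the white board, and handed the job in about 31 s into the 67 s allowed. No verdict is reported.

**Press balance:** The wrist moment was near zero, putting the load about 4 mm off centre, so I take it that all four boxes shared it. The arm hid boxes 3 and 4 during the press, so I did not see them while pressed.

**Row:** With the arm clear, the top view showed a straight, square row against the bar, with box centres at about 65–67 mm. The 2 mm spread is within what the network traces vary by. One box's trace read about 6 degrees different in angle from its neighbours. The picture did not show that, and I did not measure it any closer.

**Straightedge:** It lies flat with the gripper clear, about 13 mm from the board's centre lengthwise.

**Other things on the bench:** The jar and dish traces agreed with the start within 4 mm. The last ring trace was 24 mm off and the flange was not detected, but in the side view both are at the same pixels as at the start.

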